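Fit the spare relay to the control unit

TASK

Switch the control unit off by pulling its red-knobbed isolator lever right over towards the robot's side (the white mark), and leave it off while you plug the spare relay from the red tray into the unit's empty socket, fully home and upright. Then push the lever right back over to the green mark to switch the unit on again, leaving the relay seated. Do not disturb the bottle, the carton or the screwdriver.

Things in the scene. Friction and masses are not known exactly. Their poses are not given: they have to be found in the camera images.
- relay: Spare relay, loose, upright in the red tray: a white block 36 (x) x 28 (y) x 48 (z) mm, orange top, on a black rectangular plug foot 28 (x) x 20 (y) mm that sticks out 15 mm below it; 63 mm tall, about 90 g. Origin: centre of the foot's underside, z up. It fits the socket either way round (half a turn about z makes no difference).
- tray: Fixed open red parts tray, 180 x 180 mm, 25 mm tall, walls and floor 4 mm. Origin: centre of its underside, on the table. Holds only the spare relay.
- unit: Control unit, fixed: grey plate 180 (x) x 320 (y) x 12 mm on the table. Origin: centre of its underside. On it, in a row along its y, 90 mm apart and all at its yaw, in varying order: empty socket, socket with fitted relay, isolator lever. Grey trunking (top 34 mm above table) runs 65 to 87 mm to +x of the row's centre line; green terminal strips (top 32 mm) at both ends.
- socket_hole0 (a point): Centre of the mouth of the empty socket's hole, level with the socket's flat top, 42 mm above the table. Socket: grey block 75 (x) x 50 (y) x 30 mm; hole 29.6 (x) x 21.6 (y) mm, 19 deep, 2 mm chamfer. Site x is the hole's long side, z up. Relay fully home: its foot's underside is 15 mm below this point and its white block rests on the socket top.
- full_socket: The neighbouring socket, a grey block of the same size with an identical relay already fitted (fixed; top 90 mm above the table). Origin: centre of its underside. Leave it.
- isolator_base: Fixed grey base of the isolator lever, 70 (x) x 50 (y) x 25 mm, underside 12 mm above the table. Origin: centre of its underside. The lever pivots about the base's y, 22 mm above this origin. White mark on the near (-x) end: off; green mark on the far (+x) end: on.
- isolator_tip (a point): Centre of the red ball (26 mm across) on the end of the isolator lever, 60 mm from the pivot; the rod is 10 mm thick. Its centre is 87 mm above the table at both ends of travel, 94 mm when upright.
- isolator (a joint): Angle of the isolator lever, rad: 0 = fully off, leaning 0.5 rad towards the base's -x (robot's side); 1.0 = fully on, leaning 0.5 rad towards +x. Starts on or nearly so. It stays where it is left and needs about 1 N at the ball.
- bottle: Bystander: upright yellow bottle, 52 mm across, 130 mm tall. Origin: centre of its underside.
- carton: Bystander: closed brown cardboard carton 70 (x) x 100 (y) x 60 mm. Origin: centre of its underside.
- screwdriver: Bystander: screwdriver lying on the table, 200 mm long along its x, 26 mm thick orange handle towards -x. Origin: middle of its length, on the table.

How it is judged:
By the outcome, as a careful person would: the job done as asked, in the order asked, and still so for the second after the job is handed in, with the robot touching nothing.
It also fails if it takes over 64 s, if anything falls off the work surface, if the arm or the gripper's body presses on something with over 40 N, if the wrist force passes 120 N, or if a joint passes its speed limit or range.

ROBOT

A 7-joint arm with a two-finger parallel gripper is mounted at the origin on the work surface. World frame = base frame: x ahead of the robot, y to its left, z up, the work surface at z = 0. Lengths are in m, angles in rad, forces in N, time in s.
With the tool pointing down it reaches from about 0.35 to 0.9 m from the base axis. Payload 19.9 kg.
Tool frame: the origin (TCP) lies at the very end of the fingers, on their centre line; the grasp point (between the pads) lies 19 mm behind it; z points along the fingers, y is the line along which they close (so a half turn about z gives the same grasp; the last joint's range is limited). The gripper opens to 94 mm and grips with 3 to 60 N. Pads are 16 mm wide; open, the fingers measure 119 mm over their backs; the gripper's body (75 mm by 177 mm) begins 78 mm behind the grasp point.
Start: joints at [-1.161, 0.417, -0.01, 1.614, 0.005, 1.111, -0.053], TCP at [0.272, 0.563, 0.205] pointing down, gripper open.
Joint ranges: [-2.81, 2.81], [-0.39, 2.02], [-1.27, 1.25], [0.06, 2.57], [-1.19, 4.33], [0.19, 2], [-2.82, 2.82]. Speed limits (rad/s): [1.89, 1.89, 2.39, 2.39, 3.01, 3.01, 3.01].

INTERFACE

Orientations are given as a unit quaternion [x, y, z, w].
In Python, from station import arm, vision gives the robot as it stands.
- The arm moves only by the tool apply_moves, never from a script. Its argument "moves" is a list of rows, each an object with "dp": the shift along the tool's x, y, z in cm, a list of three; "yaw": the turn about the tool's z in degrees. In form: [{"dp": [dx, dy, dz], "yaw": yaw}, ...]. A call has 1 to 5 rows; each row shifts and turns the commanded pose from where the row before left it, along the tool's axes as they then stand; what a row does not reach is not made up. A row lasts 1/8 s, in which the tool goes at most 62.5 mm and 10.7 degrees, less where a joint would pass 70% of its speed; a pose out of reach is approached as far as the arm can. A call is refused whole if a number of a shift passes 6.25 or a number of a turn 10.7, either way. A call with a gripper value outside its range is refused whole. "hand" is the closure, from -1 (fully open) to 1 (shut), so that 0 is half open, set as the call begins (left out, the last holds). The fingers move at their own pace and stop on an object; "grip_force" is the grip in N (left out, the last holds). Time passes only in rows, so rows that do not move let the fingers close. It gives the time, the measured TCP pose, the force, the opening and the grip force at its end, in the units of the state.
- arm.state(): the state, without advancing time (a new reading comes with each control period).
- vision.capture(name): name is "side" or "top"; returns (picture, depth): 384x512x3 uint8, red, green, blue; 384x512 float32, m along the optical axis (not along the pixel's ray), 0 where there is no reading.
- vision.camera_info(name): a dict with "mtx" (3x3 intrinsics, pixels), "T" (4x4, takes a point from camera to world coordinates). Camera axes: x right, y up, looking along -z (the intrinsics and any distortion apply to the point x, -y, -z); pixel columns grow to the right and rows downward; lengths in m; the calibration is good to about 2 mm. A picture is of the moment at which its call begins. camera_info takes no time and is no camera call.
- arm.finish_job(): hands the job in; it is judged then, once.
Trained networks look in the newest picture that a camera, given by its name, has taken for a name from the list of things; names that differ only in an ending like _2 or _b are one class to them, and where a whole thing is asked for, a point or a joint stands for the part that bears it (a point fixed in the world has none). Each returns a list of dicts, best first, with "score" (0 to 1); they miss things now and then, are a little off and sometimes report something else, mostly with a low value. They report only what shows in the picture. A call takes as long as a camera call.
- vision.silhouettes(camera, thing): "region" (384x512 bool, what is visible of it).
- vision.mark_of(camera, thing): "at" ([x, y, z] in m, in world coordinates, good to about 4 mm: a listed point, or the origin of a listed thing).
The state is a dict: "t": time; "joints": joint angles; "qvel": joint speeds; "tau": joint torques, N m; "tcp_pos": TCP position; "tool_rot": TCP orientation; "contact_force": force on the tool from outside, world axes, zero at the start; "torque": the same for the moment, N m; "gripper_width": finger opening in m; "gripper_force": force on a finger pad.
Only numpy, scipy, OpenCV 4.12 (cv2) and the standard library are available. Lean on these libraries where they do the work, as an engineer would, in place of code of your own. Each camera call takes 0.05 s, during which the arm holds its last target. There are 200 camera calls.

## Working session

There is one attempt and no reset: what is moved stays moved. The work goes in short steps, Python scripts to look and compute and a tool call to move; the robot and the scene stay as the last step left them, time stands still between calls to the robot, and variables do not carry over. Pictures are saved under pics/ and viewed, at most 10 in all, crops included, and the job is handed in when it is done.

Besides the shell and the picture viewer there is one more tool, called by a JSON object that holds its "op" and its "data". apply_moves: Moves the arm, as the interface text tells. Its arguments: {"type":"object","properties":{"moves":{"type":"array","items":{"type":"object","properties":{"dp":{"type":"array","items":{"type":"number"}},"yaw":{"type":"number"}}}},"hand":{"type":"number"},"grip_force":{"type":"number"}},"required":["moves"]}

```bash
mkdir -p pics; cat > h.py <<'E'
import numpy as np, cv2
from station import arm, vision
def cloud(name):
    p,d=vision.capture(name); c=vision.camera_info(name); K=c["mtx"];T=c["T"]
    v,u=np.mgrid[:384,:512]
    pts=cv2.undistortPoints(np.stack([u,v],-1).reshape(-1,1,2).astype(float),np.array(K),np.array(c.get("dist",np.zeros(5)),float)).reshape(384,512,2)
    P=np.stack([pts[...,0]*d,-pts[...,1]*d,-d],-1)
    W=P@np.array(T)[:3,:3].T+np.array(T)[:3,3]
    W[d==0]=np.nan
    return p,d,W
E
python3 - <<'E'
from h import *
s=arm.state();print({k:np.round(v,3).tolist() for k,v in s.items()})
im=[]
for n in("top","side"):
    c=vision.camera_info(n);print(n,c.keys(),np.round(c["mtx"],1).tolist(),np.round(c["T"],3).tolist())
    p,d,W=cloud(n);cv2.imwrite(f"pics/{n}0.png",p[...,::-1]);np.save(n+"0.npy",W)
    for t in["relay","tray","unit","socket_hole0","full_socket","isolator_base","isolator_tip","bottle","carton","screwdriver"]:
        print(n,t,[(np.round(r["at"],3).tolist(),round(float(r["score"]),2)) for r in vision.mark_of(n,t)[:2]])
E
```

```text
{'t': 0.0, 'joints': [-1.161, 0.418, -0.01, 1.614, 0.005, 1.111, -0.053], 'qvel': [0.001, -0.001, -0.0, -0.0, -0.0, -0.0, -0.0], 'tau': [-0.0, -85.125, 0.638, -42.601, -0.049, 0.019, 0.0], 'tcp_pos': [0.272, 0.562, 0.205], 'tool_rot': [0.224, 0.975, -0.001, -0.0], 'contact_force': [0.5, -0.525, 0.266], 'torque': [-0.028, -0.015, 0.002], 'gripper_force': 0.0, 'gripper_width': 0.094}
top dict_keys(['mtx', 'T']) [[457.7, 0.0, 255.8], [0.0, 457.7, 200.7], [0.0, 0.0, 1.0]] [[-0.004, 0.974, -0.226, 0.386], [-1.0, -0.005, -0.003, 0.024], [-0.004, 0.225, 0.974, 1.126], [0.0, 0.0, 0.0, 1.0]]
top relay [([0.472, 0.245, 0.006], 0.55)]
top tray [([0.483, 0.247, -0.001], 0.91), ([0.49, -0.126, 0.039], 0.62)]
top unit [([0.486, -0.22, 0.012], 0.74), ([0.49, -0.129, 0.001], 0.6)]
top socket_hole0 [([0.489, -0.126, 0.041], 0.72), ([0.472, 0.247, 0.005], 0.2)]
top full_socket [([0.481, -0.219, 0.012], 0.63), ([0.515, -0.037, 0.087], 0.58)]
top isolator_base [([0.49, -0.036, 0.012], 0.75)]
top isolator_tip [([0.515, -0.041, 0.089], 0.69)]
top bottle [([0.725, 0.198, 0.002], 0.87), ([0.745, 0.001, 0.002], 0.33)]
top carton [([0.745, -0.251, -0.0], 0.95)]
top screwdriver [([0.746, 0.0, 0.001], 0.72)]
side dict_keys(['mtx', 'T']) [[366.7, 0.0, 252.9], [0.0, 366.7, 192.4], [0.0, 0.0, 1.0]] [[-0.991, 0.09, -0.101, 0.511], [-0.135, -0.706, 0.695, 0.629], [-0.009, 0.702, 0.712, 0.721], [0.0, 0.0, 0.0, 1.0]]
side relay [([0.474, 0.244, 0.002], 0.9), ([0.488, -0.124, 0.002], 0.36)]
side tray [([0.477, 0.251, -0.0], 0.6)]
side unit [([0.486, -0.122, -0.0], 0.61)]
side socket_hole0 [([0.484, -0.128, 0.044], 0.71)]
side full_socket [([0.484, -0.216, 0.012], 0.83)]
side isolator_base [([0.489, -0.041, 0.012], 0.96)]
side isolator_tip [([0.52, -0.035, 0.091], 0.69)]
side bottle []
side carton [([0.748, -0.258, 0.003], 0.86)]
side screwdriver [([0.746, 0.004, -0.002], 0.58)]
```

```bash
python3 - <<'E'
from h import *
def rect(m,W,n):
    P=W[m][:,:2].astype(np.float32)
    r=cv2.minAreaRect(P*1000); print(n,len(P),np.round(r[0],1),np.round(r[1],1),round(r[2],1),"z",round(float(np.median(W[m][:,2])),4),"mean",np.round(P.mean(0),4))
for n in("top","side"):
    W=np.load(n+"0.npy");x,y,z=W[...,0],W[...,1],W[...,2]
    b=lambda cx,cy,r:(abs(x-cx)<r)&(abs(y-cy)<r)
    rect(b(.473,.245,.06)&(z>.057)&(z<.08),W,n+" relaytop")
    rect(b(.484,-.217,.05)&(z>.082)&(z<.1),W,n+" fulltop")
    rect(b(.487,-.127,.047)&(z>.037)&(z<.047),W,n+" socktop")
    rect((abs(x-.487)<.12)&(abs(y+.127)<.18)&(z>.008)&(z<.016),W,n+" plate")
    rect(b(.517,-.038,.03)&(z>.078)&(z<.11),W,n+" ball")
    rect((abs(x-.56)<.03)&(abs(y+.127)<.15)&(z>.03)&(z<.038),W,n+" trunk")
a=cv2.imread("pics/top0.png");s=cv2.imread("pics/side0.png")
cv2.imwrite("pics/tc.png",cv2.resize(a[50:350,80:480],None,fx=2,fy=2))
E
```

```text
top relaytop 200 [475.2 244.7] [29.  35.9] 60.8 z 0.0671 mean [0.4751 0.2442]
top fulltop 205 [ 484.3 -216. ] [29.3 34.4] 89.4 z 0.0903 mean [ 0.4838 -0.2149]
top socktop 556 [ 486.1 -125.7] [50.4 75.3] 89.2 z 0.0419 mean [ 0.4867 -0.1257]
top plate 5493 [ 484.  -125.9] [320.2 182.9] 89.3 z 0.0121 mean [ 0.4655 -0.1232]
top ball 100 [515.4 -36.5] [22.9 23.1] 88.2 z 0.0956 mean [ 0.5151 -0.036 ]
top trunk 1070 [ 562.  -127.2] [298.7  22.8] 89.4 z 0.034 mean [ 0.5618 -0.1253]
side relaytop 270 [477.1 245.8] [28.7 36.4] 61.6 z 0.0663 mean [0.477 0.248]
side fulltop 98 [ 486.  -214.6] [34.5 28.6] 1.1 z 0.0892 mean [ 0.4858 -0.2116]
side socktop 311 [ 487.3 -125.7] [54.9 74.6] 88.7 z 0.0412 mean [ 0.4865 -0.1241]
side plate 2729 [ 487.7 -125.9] [324.8 179.1] 89.2 z 0.0114 mean [ 0.4677 -0.0944]
side ball 85 [517.4 -33. ] [22.5 20.5] 7.6 z 0.0926 mean [ 0.5172 -0.0305]
side trunk 588 [ 562.7 -126.6] [297.9  22.9] 89.2 z 0.0331 mean [ 0.5631 -0.1107]
```

View pics/tc.png

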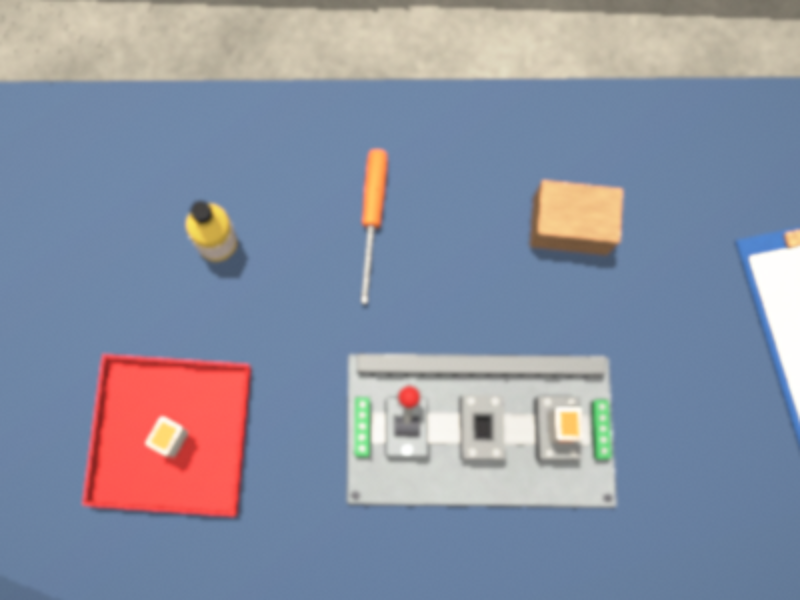

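View pics/side0.png

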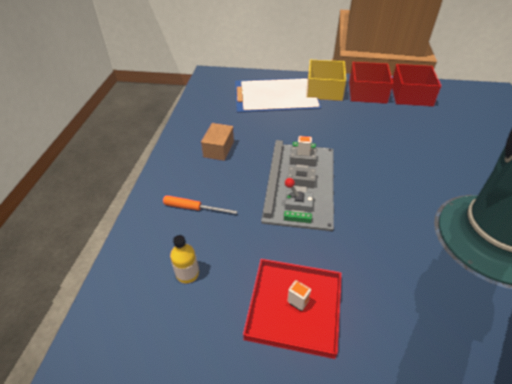

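```bash
cat >> h.py <<'E'
from scipy.spatial.transform import Rotation as R
def plan(*wps, step=5.5):
    "wps: (x,y,z,angle of tool y in deg); prints rows from the current pose"
    s=arm.state(); p=np.array(s["tcp_pos"]); M=R.from_quat(s["tool_rot"]).as_matrix(); a=np.degrees(np.arctan2(M[1,1],M[0,1]))
    print("now",np.round(p,4),round(a,2),"tilt",np.round(M[:2,2],4),"F",np.round(s["contact_force"],1),"w",round(s["gripper_width"],4),"t",round(s["t"],2))
    for x,y,z,b in wps:
        d=np.array([x,y,z])-p; n=int(max(np.ceil(np.linalg.norm(d)*100/step),np.ceil(abs(b-a)/10),1))
        print("wp",n)
        for i in range(n):
            th=np.radians(a+(b-a)*i/n); ty=np.array([np.cos(th),np.sin(th),0]); tx=np.array([ty[1]*-1,ty[0],0])
            q=d/n*100; print(f'{{"dp":[{q@tx:.2f},{q@ty:.2f},{-q[2]:.2f}],"yaw":{-(b-a)/n:.2f}}}')
        p=np.array([x,y,z]); a=b
E
python3 -c "
from h import *
plan((.575,-.037,.205,89.2),(.575,-.037,.072,89.2),step=6)"
```

```text
now [0.2723 0.5626 0.2054] 64.17 tilt [-0.     -0.0001] F [ 0.2 -0.4  0.7] w 0.0944 t 1.1
wp 12
{"dp":[-4.45,-3.40,0.00],"yaw":-2.09}
{"dp":[-4.32,-3.56,0.00],"yaw":-2.09}
{"dp":[-4.19,-3.71,0.00],"yaw":-2.09}
{"dp":[-4.05,-3.86,0.00],"yaw":-2.09}
{"dp":[-3.91,-4.01,0.00],"yaw":-2.09}
{"dp":[-3.76,-4.15,0.00],"yaw":-2.09}
{"dp":[-3.61,-4.28,0.00],"yaw":-2.09}
{"dp":[-3.45,-4.41,0.00],"yaw":-2.09}
{"dp":[-3.28,-4.53,0.00],"yaw":-2.09}
{"dp":[-3.12,-4.65,0.00],"yaw":-2.09}
{"dp":[-2.95,-4.76,0.00],"yaw":-2.09}
{"dp":[-2.77,-4.86,0.00],"yaw":-2.09}
wp 3
{"dp":[0.00,0.00,4.43],"yaw":-0.00}
{"dp":[0.00,0.00,4.43],"yaw":-0.00}
{"dp":[0.00,0.00,4.43],"yaw":-0.00}
```

{"op": "apply_moves", "data": {"moves": [{"dp": [-4.4, -3.4, 0], "yaw": -2.1}, {"dp": [-4.3, -3.6, 0], "yaw": -2.1}, {"dp": [-4.2, -3.7, 0], "yaw": -2.1}, {"dp": [-4.0, -3.9, 0], "yaw": -2.1}, {"dp": [-3.9, -4.0, 0], "yaw": -2.1}], "hand": 1, "grip_force": 20}}

```text
t: 1.72
tcp_pos: [0.3979, 0.311, 0.2057]
tool_rot: [0.133, 0.991, 0.0, 0.0]
contact_force: [1.0, 0.7, -0.2]
gripper_width: 0.0476
gripper_force: 0.0
```

{"op": "apply_moves", "data": {"moves": [{"dp": [-3.8, -4.2, 0], "yaw": -2.1}, {"dp": [-3.6, -4.3, 0], "yaw": -2.1}, {"dp": [-3.4, -4.4, 0], "yaw": -2.1}, {"dp": [-3.3, -4.5, 0], "yaw": -2.1}, {"dp": [-3.1, -4.6, 0], "yaw": -2.1}]}}

```text
t: 2.35
tcp_pos: [0.5243, 0.0616, 0.2058]
tool_rot: [0.041, 0.999, 0.0, 0.0]
contact_force: [1.1, 1.6, -0.3]
gripper_width: 0.0009
gripper_force: 0.0
```

{"op": "apply_moves", "data": {"moves": [{"dp": [-3.0, -4.8, 0], "yaw": -2.1}, {"dp": [-2.8, -4.9, 0], "yaw": -2.1}, {"dp": [0, 0, 0], "yaw": 0}, {"dp": [0, 0, 0], "yaw": 0}]}}

```text
t: 2.85
tcp_pos: [0.5749, -0.037, 0.2053]
tool_rot: [0.006, 1.0, 0.0, -0.0]
contact_force: [-0.3, 1.5, 0.4]
gripper_width: 0.0004
gripper_force: 0.0
```

```bash
python3 -c "
from h import *
plan((.575,-.037,.072,89.2),(.4775,-.037,.072,89.2),step=4)"
```

```text
now [ 0.5749 -0.037   0.2053] 89.36 tilt [-0.0004  0.0002] F [-0.3  1.5  0.4] w 0.0004 t 2.85
wp 4
{"dp":[-0.00,-0.00,3.33],"yaw":0.04}
{"dp":[-0.00,-0.00,3.33],"yaw":0.04}
{"dp":[-0.00,-0.00,3.33],"yaw":0.04}
{"dp":[-0.00,-0.00,3.33],"yaw":0.04}
wp 3
{"dp":[3.25,-0.05,-0.00],"yaw":-0.00}
{"dp":[3.25,-0.05,-0.00],"yaw":-0.00}
{"dp":[3.25,-0.05,-0.00],"yaw":-0.00}
```

Excellent tracking. Descend, then pull gently, finishing in small steps.

{"op": "apply_moves", "data": {"moves": [{"dp": [0, 0, 4.4], "yaw": 0}, {"dp": [0, 0, 4.4], "yaw": 0}, {"dp": [0, 0, 4.5], "yaw": 0}, {"dp": [0, 0, 0], "yaw": 0}]}}

```text
t: 3.35
tcp_pos: [0.5731, -0.036, 0.0704]
tool_rot: [0.005, 1.0, 0.0, -0.002]
contact_force: [0.1, -0.1, 0.9]
gripper_width: 0.0004
gripper_force: 0.0
```

{"op": "apply_moves", "data": {"moves": [{"dp": [2, 0, 0], "yaw": 0}, {"dp": [2, 0, 0], "yaw": 0}, {"dp": [1.5, 0, 0], "yaw": 0}, {"dp": [1.5, 0, 0], "yaw": 0}, {"dp": [1, 0, 0], "yaw": 0}]}}

```text
t: 3.98
tcp_pos: [0.4945, -0.0363, 0.0729]
tool_rot: [0.005, 1.0, 0.0, 0.0]
contact_force: [1.2, 0.1, 1.5]
gripper_width: 0.0004
gripper_force: 0.6
```

{"op": "apply_moves", "data": {"moves": [{"dp": [0.6, 0, 0], "yaw": 0}, {"dp": [0.4, 0, 0], "yaw": 0}, {"dp": [0.3, 0, 0], "yaw": 0}, {"dp": [0, 0, 0], "yaw": 0}]}}

```text
t: 4.47
tcp_pos: [0.482, -0.0364, 0.0724]
tool_rot: [0.006, 1.0, -0.0, -0.0]
contact_force: [0.6, 0.6, 0.6]
gripper_width: 0.0006
gripper_force: 0.0
```

{"op": "apply_moves", "data": {"moves": [{"dp": [0.2, 0, 0], "yaw": 0}, {"dp": [0.2, 0, 0], "yaw": 0}, {"dp": [0, 0, 0], "yaw": 0}]}}

```text
t: 4.85
tcp_pos: [0.4804, -0.0364, 0.073]
tool_rot: [0.005, 1.0, -0.0, 0.002]
contact_force: [14.7, -0.0, -11.1]
gripper_width: 0.0007
gripper_force: 7.4
```

{"op": "apply_moves", "data": {"moves": [{"dp": [0.2, 0, 0], "yaw": 0}, {"dp": [0, 0, 0], "yaw": 0}]}}

```text
t: 5.1
tcp_pos: [0.4801, -0.0364, 0.0734]
tool_rot: [0.005, 1.0, -0.0, 0.004]
contact_force: [23.4, -1.8, -15.1]
gripper_width: 0.0005
gripper_force: 12.3
```

```bash
python3 -c "
from h import *
plan()
for n in ('top','side'):
    cloud(n);print([(np.round(r['at'],4),r['score']) for r in vision.mark_of(n,'isolator_tip')[:2]])"
```

```text
now [ 0.4801 -0.0364  0.0734] 89.39 tilt [ 0.0081 -0.0008] F [ 23.4  -1.8 -15.1] w 0.0005 t 5.1
[]
[(array([ 0.4628, -0.0385,  0.0898]), 0.64), (array([ 0.7454, -0.2566,  0.0038]), 0.45)]
```

{"op": "apply_moves", "data": {"moves": [{"dp": [-1.5, 0, 0], "yaw": 0}, {"dp": [-1.5, 0, 0], "yaw": 0}, {"dp": [0, 0, -4], "yaw": 0}, {"dp": [0, 0, -5], "yaw": 0}, {"dp": [0, 0, 0], "yaw": 0}]}}

```text
t: 5.92
tcp_pos: [0.5082, -0.0368, 0.1655]
tool_rot: [0.006, 1.0, 0.0, 0.002]
contact_force: [-0.2, 0.0, -0.8]
gripper_width: 0.0007
gripper_force: 0.0
```

```bash
python3 -c "
from h import *
for n in ('top','side'):
    p,d,W=cloud(n);print([(np.round(r['at'],4),r['score']) for r in vision.mark_of(n,'isolator_tip')[:2]])
    if n=='side': cv2.imwrite('pics/s1.png',cv2.resize(p[120:340,220:360,::-1],None,fx=2.6,fy=2.6))
plan((.476,.245,.16,61.2),step=6)"
```

```text
[(array([ 0.4804, -0.218 ,  0.013 ]), 0.62)]
[(array([ 0.4605, -0.0389,  0.0919]), 0.7)]
now [ 0.5057 -0.0366  0.1615] 89.38 tilt [-0.0019 -0.0002] F [-0.2 -0.1 -0.1] w 0.0004 t 6.12
wp 5
{"dp":[0.65,5.62,0.03],"yaw":5.64}
{"dp":[1.20,5.53,0.03],"yaw":5.64}
{"dp":[1.74,5.39,0.03],"yaw":5.64}
{"dp":[2.26,5.19,0.03],"yaw":5.64}
{"dp":[2.76,4.94,0.03],"yaw":5.64}
```

View pics/s1.png

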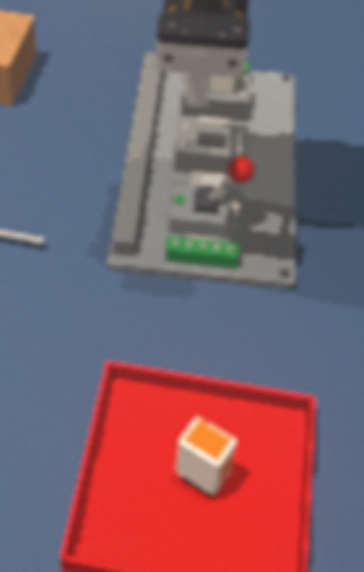

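The ball (crop 240,168) now leans to the robot's side, so the lever is off. The relay stands upright in the tray (crop 207,455). Going there now.

{"op": "apply_moves", "data": {"moves": [{"dp": [0.6, 5.6, 0], "yaw": 5.6}, {"dp": [1.2, 5.5, 0], "yaw": 5.6}, {"dp": [1.7, 5.4, 0], "yaw": 5.6}, {"dp": [2.3, 5.2, 0], "yaw": 5.6}, {"dp": [2.8, 4.9, 0], "yaw": 5.6}], "hand": -1}}

```text
t: 6.75
tcp_pos: [0.4754, 0.2459, 0.1614]
tool_rot: [0.249, 0.969, -0.001, -0.001]
contact_force: [0.8, -0.1, -0.2]
gripper_width: 0.047
gripper_force: 0.0
```

{"op": "apply_moves", "data": {"moves": [{"dp": [0, 0, 0], "yaw": 0}, {"dp": [0, 0, 0], "yaw": 0}]}}

```text
t: 7.0
tcp_pos: [0.4759, 0.2436, 0.1615]
tool_rot: [0.247, 0.969, -0.001, -0.001]
contact_force: [0.0, -0.0, -0.3]
gripper_width: 0.067
gripper_force: 0.0
```

```bash
python3 -c "
from h import *
plan((.476,.245,.032,61.2),step=4.5)"
```

```text
now [0.4759 0.2436 0.1615] 61.4 tilt [-0.0015 -0.0015] F [ 0.  -0.  -0.3] w 0.067 t 7.0
wp 3
{"dp":[0.02,0.04,4.32],"yaw":0.07}
{"dp":[0.02,0.04,4.32],"yaw":0.07}
{"dp":[0.02,0.04,4.32],"yaw":0.07}
```

{"op": "apply_moves", "data": {"moves": [{"dp": [0, 0.1, 4.3], "yaw": 0}, {"dp": [0, 0, 4.3], "yaw": 0}, {"dp": [0, 0, 2.3], "yaw": 0}, {"dp": [0, 0, 2.0], "yaw": 0}, {"dp": [0, 0, 0], "yaw": 0}]}}

```text
t: 7.62
tcp_pos: [0.4763, 0.2432, 0.0322]
tool_rot: [0.248, 0.969, -0.001, -0.001]
contact_force: [-0.1, -0.8, 0.1]
gripper_width: 0.0941
gripper_force: 0.0
```

{"op": "apply_moves", "data": {"moves": [{"dp": [0, 0, 0], "yaw": 0}, {"dp": [0, 0, 0], "yaw": 0}, {"dp": [0, 0, 0], "yaw": 0}, {"dp": [0, 0, 0], "yaw": 0}, {"dp": [0, 0, 0], "yaw": 0}], "hand": 1, "grip_force": 25}}

```text
t: 8.25
tcp_pos: [0.4767, 0.2452, 0.0336]
tool_rot: [0.247, 0.969, -0.0, 0.0]
contact_force: [-0.2, -0.6, 0.2]
gripper_width: 0.0473
gripper_force: 0.0
```

{"op": "apply_moves", "data": {"moves": [{"dp": [0, 0, 0], "yaw": 0}, {"dp": [0, 0, 0], "yaw": 0}, {"dp": [0, 0, 0], "yaw": 0}]}}

```text
t: 8.62
tcp_pos: [0.4767, 0.2452, 0.0334]
tool_rot: [0.247, 0.969, -0.0, -0.0]
contact_force: [0.2, -0.1, 0.2]
gripper_width: 0.0278
gripper_force: 25.0
```

```bash
python3 -c "
from h import *
plan((.476,.245,.16,61.2))
p,d,W=cloud('side');cv2.imwrite('pics/s2.png',cv2.resize(p[220:360,230:370,::-1],None,fx=4,fy=4))
"
```

```text
now [0.4767 0.2452 0.0334] 61.37 tilt [-0.0001 -0.0001] F [ 0.2 -0.1  0.2] w 0.0278 t 8.62
wp 3
{"dp":[0.02,-0.02,-4.22],"yaw":0.06}
{"dp":[0.02,-0.02,-4.22],"yaw":0.06}
{"dp":[0.02,-0.02,-4.22],"yaw":0.06}
```

View pics/s2.png

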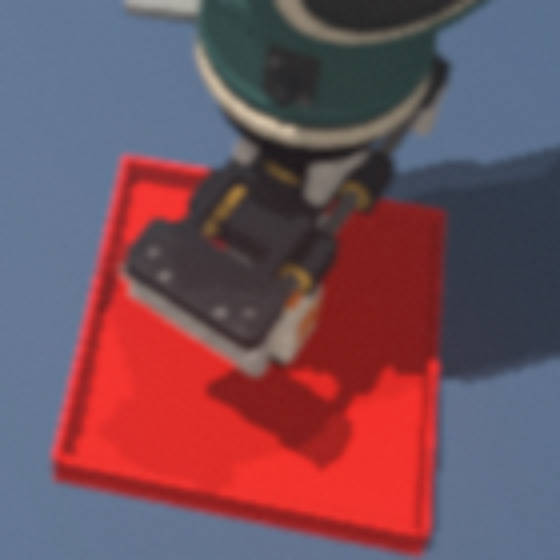

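Relay gripped between the fingers (width 27.8 mm), crop around (300,320). Lifting and carrying.

{"op": "apply_moves", "data": {"moves": [{"dp": [0, 0, -2.5], "yaw": 0}, {"dp": [0, 0, -5], "yaw": 0}, {"dp": [0, 0, -5], "yaw": 0}, {"dp": [0, 0, -1], "yaw": 0}, {"dp": [0, 0, 0], "yaw": 0}]}}

```text
t: 9.3
tcp_pos: [0.4767, 0.2453, 0.1684]
tool_rot: [0.247, 0.969, 0.0, 0.0]
contact_force: [-0.4, -0.4, -1.7]
gripper_width: 0.0278
gripper_force: 25.0
```

```bash
python3 -c "
from h import *
plan((.487,-.1255,.168,89.2),step=5)
p,d,W=cloud('side');cv2.imwrite('pics/s3.png',cv2.resize(p[180:360,230:400,::-1],None,fx=3,fy=3))
"
```

```text
now [0.4767 0.2453 0.1684] 61.38 tilt [0.0004 0.0004] F [-0.4 -0.4 -1.7] w 0.0278 t 9.3
wp 8
{"dp":[-2.33,-4.01,0.01],"yaw":-3.48}
{"dp":[-2.09,-4.14,0.01],"yaw":-3.48}
{"dp":[-1.83,-4.26,0.01],"yaw":-3.48}
{"dp":[-1.57,-4.36,0.01],"yaw":-3.48}
{"dp":[-1.30,-4.45,0.01],"yaw":-3.48}
{"dp":[-1.03,-4.52,0.01],"yaw":-3.48}
{"dp":[-0.75,-4.58,0.01],"yaw":-3.48}
{"dp":[-0.47,-4.61,0.01],"yaw":-3.48}
```

View pics/s3.png

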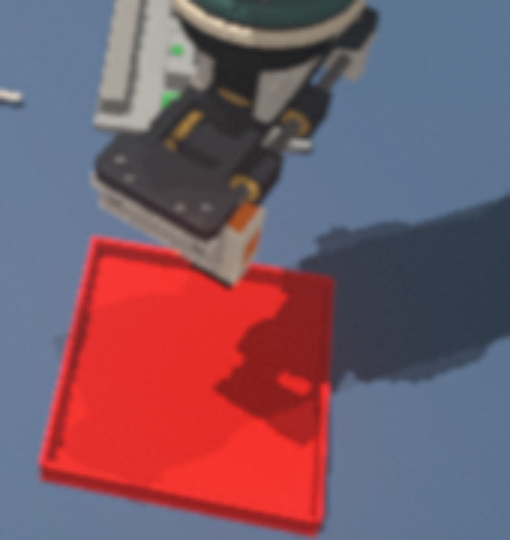

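The tray is empty and the relay hangs in the gripper (crop 240,235). Carrying to the socket.

{"op": "apply_moves", "data": {"moves": [{"dp": [-2.3, -4.0, 0], "yaw": -3.5}, {"dp": [-2.1, -4.1, 0], "yaw": -3.5}, {"dp": [-1.8, -4.3, 0], "yaw": -3.5}, {"dp": [-1.6, -4.4, 0], "yaw": -3.5}, {"dp": [-1.3, -4.4, 0], "yaw": -3.5}]}}

```text
t: 9.98
tcp_pos: [0.4823, 0.0122, 0.167]
tool_rot: [0.096, 0.995, -0.0, -0.001]
contact_force: [1.0, 0.9, -1.1]
gripper_width: 0.0277
gripper_force: 25.0
```

{"op": "apply_moves", "data": {"moves": [{"dp": [-1.0, -4.5, 0], "yaw": -3.5}, {"dp": [-0.8, -4.6, 0], "yaw": -3.5}, {"dp": [-0.5, -4.6, 0], "yaw": -3.5}, {"dp": [0, 0, 0], "yaw": 0}, {"dp": [0, 0, 0], "yaw": 0}]}}

```text
t: 10.6
tcp_pos: [0.4872, -0.1247, 0.1672]
tool_rot: [0.006, 1.0, 0.0, -0.001]
contact_force: [0.1, 0.5, -1.0]
gripper_width: 0.028
gripper_force: 25.0
```

```bash
python3 -c "
from h import *
plan((.487,-.1255,.08,89.2),step=5)
p,d,W=cloud('side');print([(np.round(r['at'],4),round(r['score'],2)) for r in vision.mark_of('side','relay')])
"
```

```text
now [ 0.4872 -0.1247  0.1672] 89.35 tilt [-0.0022  0.0001] F [ 0.1  0.5 -1. ] w 0.028 t 10.6
wp 2
{"dp":[0.01,-0.04,4.36],"yaw":0.07}
{"dp":[0.01,-0.04,4.36],"yaw":0.07}
[(array([ 0.4851, -0.1266,  0.1374]), 0.73), (array([ 0.4822, -0.1261,  0.0438]), 0.61)]
```

{"op": "apply_moves", "data": {"moves": [{"dp": [0, -0.1, 4.2], "yaw": 0.1}, {"dp": [0, 0, 3.5], "yaw": 0}, {"dp": [0, 0, 1.2], "yaw": 0}, {"dp": [0, 0, 0], "yaw": 0}, {"dp": [0, 0, 0], "yaw": 0}]}}

```text
t: 11.32
tcp_pos: [0.4886, -0.1262, 0.0806]
tool_rot: [0.006, 1.0, -0.0, 0.001]
contact_force: [-0.6, 0.1, -0.5]
gripper_width: 0.0278
gripper_force: 25.0
```

```bash
python3 -c "
from h import *
plan((.487,-.1255,.0564,89.2),step=.5)
p,d,W=cloud('side');cv2.imwrite('pics/s4.png',cv2.resize(p[120:240,240:360,::-1],None,fx=5,fy=5))
"
```

```text
now [ 0.4886 -0.1262  0.0806] 89.29 tilt [ 0.0016 -0.0002] F [-0.6  0.1 -0.5] w 0.0278 t 11.32
wp 5
{"dp":[0.03,0.01,0.48],"yaw":0.02}
{"dp":[0.03,0.01,0.48],"yaw":0.02}
{"dp":[0.03,0.01,0.48],"yaw":0.02}
{"dp":[0.03,0.01,0.48],"yaw":0.02}
{"dp":[0.03,0.01,0.48],"yaw":0.02}
```

View pics/s4.png

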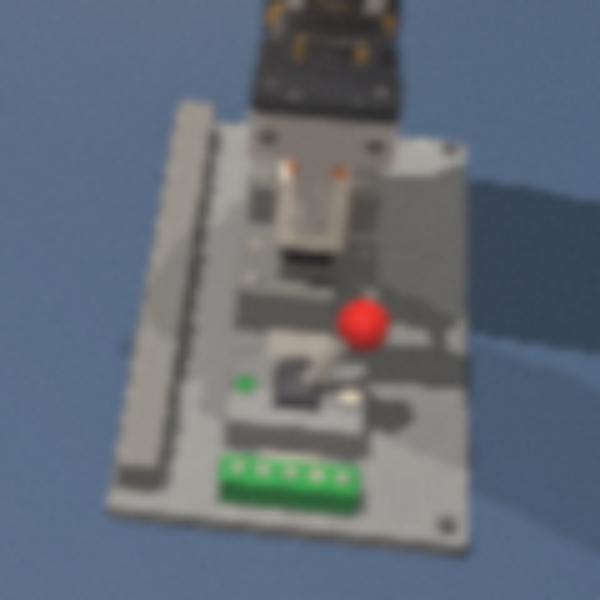

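The relay (crop 310,210) hangs centred over the socket hole with its foot at about (305,258), and the lever is still off. Inserting.

{"op": "apply_moves", "data": {"moves": [{"dp": [0.1, 0, 0.5], "yaw": 0}, {"dp": [0, 0, 0.4], "yaw": 0}, {"dp": [0, 0, 0], "yaw": 0}]}}

```text
t: 11.75
tcp_pos: [0.4866, -0.1262, 0.0702]
tool_rot: [0.006, 1.0, -0.0, -0.0]
contact_force: [-0.1, -0.1, -1.0]
gripper_width: 0.0279
gripper_force: 25.0
```

{"op": "apply_moves", "data": {"moves": [{"dp": [0, 0, 0.3], "yaw": 0}, {"dp": [0, 0, 0.2], "yaw": 0}, {"dp": [0, 0, 0], "yaw": 0}]}}

```text
t: 12.12
tcp_pos: [0.4867, -0.1262, 0.0653]
tool_rot: [0.006, 1.0, -0.0, -0.0]
contact_force: [-0.1, -0.1, -0.7]
gripper_width: 0.0279
gripper_force: 25.0
```

{"op": "apply_moves", "data": {"moves": [{"dp": [0, 0, 0.3], "yaw": 0}, {"dp": [0, 0, 0.3], "yaw": 0}, {"dp": [0, 0, 0.2], "yaw": 0}, {"dp": [0, 0, 0], "yaw": 0}]}}

```text
t: 12.62
tcp_pos: [0.4867, -0.1262, 0.0573]
tool_rot: [0.006, 1.0, -0.0, -0.0]
contact_force: [-1.3, -0.8, -0.4]
gripper_width: 0.0277
gripper_force: 25.0
```

{"op": "apply_moves", "data": {"moves": [{"dp": [0, 0, 0.2], "yaw": 0}, {"dp": [0, 0, 0], "yaw": 0}]}}

```text
t: 12.88
tcp_pos: [0.4873, -0.1263, 0.0562]
tool_rot: [0.006, 1.0, 0.0, 0.0]
contact_force: [-4.1, 1.4, 14.6]
gripper_width: 0.0281
gripper_force: 25.0
```

{"op": "apply_moves", "data": {"moves": [{"dp": [0, 0, -0.1], "yaw": 0}, {"dp": [0, 0, 0], "yaw": 0}, {"dp": [0, 0, 0], "yaw": 0}, {"dp": [0, 0, 0], "yaw": 0}], "hand": 0}}

```text
t: 13.38
tcp_pos: [0.4868, -0.1262, 0.0564]
tool_rot: [0.006, 1.0, -0.0, -0.0]
contact_force: [0.0, -0.3, 0.8]
gripper_width: 0.0469
gripper_force: 0.0
```

{"op": "apply_moves", "data": {"moves": [{"dp": [0, 0, -3], "yaw": 0}, {"dp": [0, 0, -5], "yaw": 0}, {"dp": [0, 0, -4], "yaw": 0}, {"dp": [0, 0, 0], "yaw": 0}]}}

```text
t: 13.88
tcp_pos: [0.4882, -0.1265, 0.179]
tool_rot: [0.006, 1.0, -0.0, 0.002]
contact_force: [-0.5, 0.3, -0.7]
gripper_width: 0.047
gripper_force: 0.0
```

{"op": "apply_moves", "data": {"moves": [{"dp": [4.5, 3.5, 0], "yaw": 0}, {"dp": [4.4, 3.5, 0], "yaw": 0}, {"dp": [0, 2, 0], "yaw": 0}, {"dp": [0, 0, 0], "yaw": 0}, {"dp": [0, 0, 0], "yaw": 0}], "hand": 1}}

```text
t: 14.5
tcp_pos: [0.399, -0.0357, 0.1761]
tool_rot: [0.007, 1.0, -0.0, -0.0]
contact_force: [0.2, 0.3, 0.1]
gripper_width: 0.0014
gripper_force: 0.0
```

```bash
python3 -c "
from h import *
plan((.405,-.037,.073,89.2),step=5)
for n in('top','side'):
    p,d,W=cloud(n);x,y,z=W[...,0],W[...,1],W[...,2]
    m=(abs(x-.487)<.035)&(abs(y+.126)<.035)&(z>.07)&(z<.12);print(n,m.sum(),np.nanpercentile(z[m],[5,50,95]) if m.any() else '')
    if m.any():print(cv2.minAreaRect((W[m&(z>.085)][:,:2]*1000).astype(np.float32)))
    for t in('relay','isolator_tip'):print([(np.round(r['at'],4),round(r['score'],2)) for r in vision.mark_of(n,t)[:2]])
cv2.imwrite('pics/s5.png',cv2.resize(p[120:240,240:360,::-1],None,fx=5,fy=5))
"
```

```text
now [ 0.399  -0.0357  0.1761] 89.24 tilt [-0.0006 -0.0004] F [0.2 0.3 0.1] w 0.0014 t 14.5
wp 3
{"dp":[-0.20,-0.04,3.44],"yaw":0.01}
{"dp":[-0.20,-0.04,3.44],"yaw":0.01}
{"dp":[-0.20,-0.04,3.44],"yaw":0.01}
top 54 [0.08520722 0.09029504 0.09347394]
((499.0174255371094, -124.58631896972656), (9.882302284240723, 27.08065414428711), 0.6782735586166382)
[(array([ 0.4848, -0.126 ,  0.0265]), 0.59)]
[(array([ 0.4882, -0.0362,  0.0078]), 0.44)]
side 166 [0.07211361 0.0881734  0.0908069 ]
((487.0930480957031, -124.74607849121094), (31.00550651550293, 35.434913635253906), 87.12730407714844)
[(array([ 0.4855, -0.128 ,  0.025 ]), 0.76), (array([ 0.4849, -0.0385,  0.0142]), 0.61)]
[(array([ 0.4643, -0.0379,  0.0915]), 0.49)]
```

View pics/s5.png

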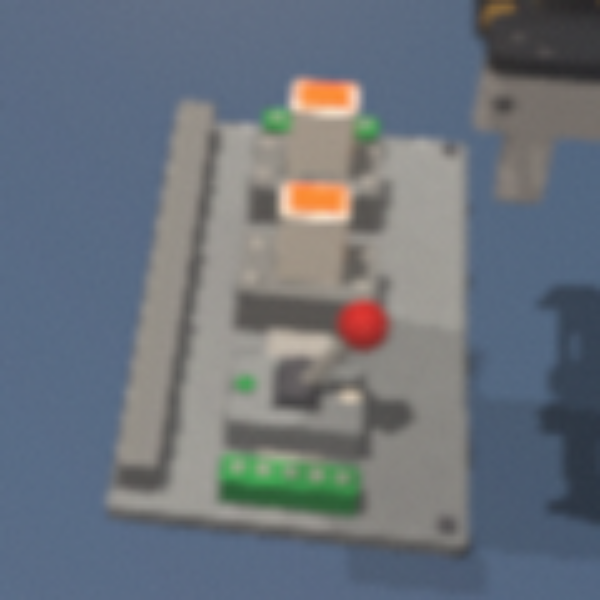

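Relay is seated upright (crop 315,200), level with the fitted one; the lever (362,323) is still off. Now pushing it back on.

{"op": "apply_moves", "data": {"moves": [{"dp": [0, 0, 3.5], "yaw": 0}, {"dp": [0, 0, 3.5], "yaw": 0}, {"dp": [0, 0, 3.3], "yaw": 0}, {"dp": [0, 0, 0], "yaw": 0}]}}

```text
t: 15.3
tcp_pos: [0.3977, -0.0354, 0.0722]
tool_rot: [0.007, 1.0, -0.0, -0.002]
contact_force: [0.4, 0.2, 0.2]
gripper_width: 0.0004
gripper_force: 0.0
```

{"op": "apply_moves", "data": {"moves": [{"dp": [-2, 0, 0], "yaw": 0}, {"dp": [-1.5, 0, 0], "yaw": 0}, {"dp": [-1.5, 0, 0], "yaw": 0}, {"dp": [-1.5, 0, 0], "yaw": 0}, {"dp": [-1.5, 0, 0], "yaw": 0}]}}

```text
t: 15.92
tcp_pos: [0.48, -0.0361, 0.0736]
tool_rot: [0.006, 1.0, -0.0, 0.0]
contact_force: [-1.4, -0.5, 1.0]
gripper_width: 0.0004
gripper_force: 0.7
```

{"op": "apply_moves", "data": {"moves": [{"dp": [-0.7, 0, 0], "yaw": 0}, {"dp": [-0.4, 0, 0], "yaw": 0}, {"dp": [0, 0, 0], "yaw": 0}]}}

```text
t: 16.3
tcp_pos: [0.49, -0.0363, 0.0735]
tool_rot: [0.006, 1.0, -0.0, 0.0]
contact_force: [-0.9, 0.1, 0.4]
gripper_width: 0.0006
gripper_force: 0.0
```

{"op": "apply_moves", "data": {"moves": [{"dp": [-0.3, 0, 0], "yaw": 0}, {"dp": [-0.2, 0, 0], "yaw": 0}, {"dp": [0, 0, 0], "yaw": 0}]}}

```text
t: 16.68
tcp_pos: [0.4944, -0.0363, 0.0733]
tool_rot: [0.006, 1.0, 0.0, -0.001]
contact_force: [-4.6, 0.4, 1.2]
gripper_width: 0.0005
gripper_force: 2.3
```

{"op": "apply_moves", "data": {"moves": [{"dp": [-0.2, 0, 0], "yaw": 0}, {"dp": [0, 0, 0], "yaw": 0}]}}

```text
t: 16.92
tcp_pos: [0.4949, -0.0363, 0.0731]
tool_rot: [0.006, 1.0, 0.0, -0.002]
contact_force: [-15.6, 0.1, 9.8]
gripper_width: 0.0005
gripper_force: 7.8
```

End stop reached. Back off, lift, check.

{"op": "apply_moves", "data": {"moves": [{"dp": [-0.1, 0, 0], "yaw": 0}, {"dp": [0, 0, 0], "yaw": 0}, {"dp": [1.5, 0, 0], "yaw": 0}, {"dp": [3, 0, 0], "yaw": 0}, {"dp": [4, 0, 0], "yaw": 0}]}}

```text
t: 17.55
tcp_pos: [0.4125, -0.0353, 0.0735]
tool_rot: [0.006, 1.0, -0.0, 0.001]
contact_force: [-0.1, 1.4, 0.3]
gripper_width: 0.0007
gripper_force: 0.0
```

{"op": "apply_moves", "data": {"moves": [{"dp": [0, 0, -5], "yaw": 0}, {"dp": [0, 0, -5], "yaw": 0}, {"dp": [0, 5, -2], "yaw": 0}, {"dp": [0, 5, 0], "yaw": 0}, {"dp": [0, 5, 0], "yaw": 0}]}}

```text
t: 18.18
tcp_pos: [0.4149, 0.1164, 0.1941]
tool_rot: [0.006, 1.0, 0.001, 0.001]
contact_force: [-0.0, -1.2, 0.5]
gripper_width: 0.0001
gripper_force: 0.0
```

{"op": "apply_moves", "data": {"moves": [{"dp": [0, 5, 0], "yaw": 0}, {"dp": [0, 0, 0], "yaw": 0}, {"dp": [0, 0, 0], "yaw": 0}]}}

```text
t: 18.55
tcp_pos: [0.4155, 0.1642, 0.1935]
tool_rot: [0.006, 1.0, -0.0, 0.0]
contact_force: [-1.1, 0.4, -0.2]
gripper_width: 0.0007
gripper_force: 0.0
```

```bash
python3 -c "
from h import *
plan()
for n in('top','side'):
    p,d,W=cloud(n);x,y,z=W[...,0],W[...,1],W[...,2]
    for c in((.487,-.126),(.485,-.216),(.517,-.037)):
        m=(abs(x-c[0])<.035)&(abs(y-c[1])<.035)&(z>.082)&(z<.12);print(n,m.sum(),np.median(z[m]) if m.any() else '', cv2.minAreaRect((W[m][:,:2]*1000).astype(np.float32)) if m.sum()>3 else '')
    for t in('isolator_tip','bottle','carton','screwdriver'):print(t,[(np.round(r['at'],4),round(r['score'],2)) for r in vision.mark_of(n,t)[:2]])
cv2.imwrite('pics/s6.png',cv2.resize(p[110:240,230:360,::-1],None,fx=4.5,fy=4.5))
"
```

```text
now [0.4155 0.1642 0.1935] 89.27 tilt [ 0.0004 -0.0001] F [-1.1  0.4 -0.2] w 0.0007 t 18.55
top 204 0.09022256503387438 ((486.0484924316406, -124.63166809082031), (26.93812370300293, 35.89564514160156), 89.67216491699219)
top 207 0.08977635855361266 ((484.140869140625, -215.69863891601562), (29.103660583496094, 34.287715911865234), 88.99879455566406)
top 101 0.09570484383367095 ((514.9781494140625, -36.48978805541992), (23.046377182006836, 22.602924346923828), 87.72547912597656)
isolator_tip [(array([ 0.5147, -0.04  ,  0.0879]), 0.61)]
bottle [(array([ 7.257e-01,  1.961e-01, -1.000e-04]), 0.71)]
carton [(array([ 0.7463, -0.2496, -0.0031]), 0.73), (array([ 0.4901, -0.1253,  0.0418]), 0.37)]
screwdriver [(array([0.7432, 0.0021, 0.0028]), 0.56)]
side 118 0.08913391140217164 ((487.0772399902344, -124.81396484375), (29.540945053100586, 35.39052200317383), 87.42870330810547)
side 99 0.08916082248835477 ((486.1775817871094, -215.12266540527344), (33.82219696044922, 31.627635955810547), 2.1283650398254395)
side 79 0.09332759202106422 ((517.1224975585938, -31.778377532958984), (22.893680572509766, 20.37262725830078), 12.118233680725098)
isolator_tip [(array([ 0.516 , -0.0392,  0.0893]), 0.61)]
bottle [(array([ 0.7281,  0.1996, -0.0025]), 0.72)]
carton [(array([ 7.443e-01, -2.582e-01, -1.000e-04]), 0.74)]
screwdriver [(array([ 0.7466,  0.002 , -0.0037]), 0.83)]
```

View pics/s6.png

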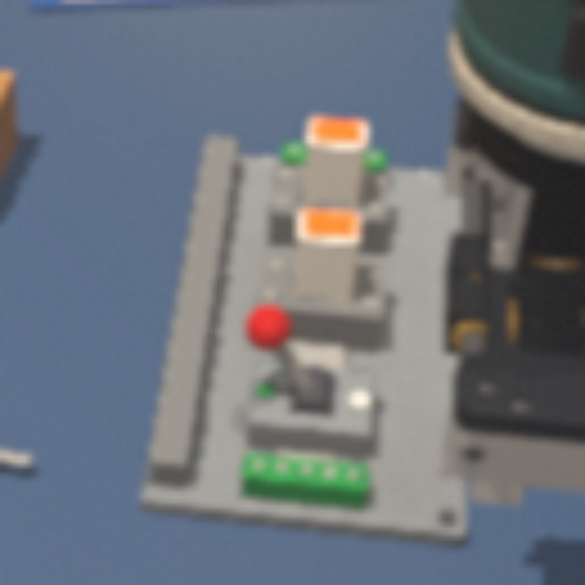

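The lever (crop 268,326) leans to the green mark. The relay (330,225) is seated at the same height as its neighbour, and the bystanders have not moved.

```bash
python3 -c "
from station import arm
print(arm.finish_job())"
```

```text
the job is handed in; nothing more can be done
None
```

Job handed in: I pulled the lever fully off, plugged the relay in fully home and upright, and pushed the lever back to its stop at the green mark; it took about 19 s, and the bottle, carton and screwdriver were not disturbed.

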